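Gauge a candle-socket sleeve on a slanting step pin, sort it and count it

ROBOT

A 6-joint arm with a two-finger parallel gripper is mounted at the origin on the work surface. World frame = base frame: x ahead of the robot, y to its left, z up, the work surface at z = 0. Lengths are in m, angles in rad, forces in N, time in s.
With the tool pointing down it reaches from about 0.375 to 0.975 m from the base axis. Payload 3.8 kg.
Tool frame: the origin (TCP) lies at the very end of the fingers, on their centre line; the grasp point (between the pads) lies 19 mm behind it (bot.hold_point_z is the distance from the TCP to the grasp point, in m); z points along the fingers, y is the line along which they close (so a half turn about z gives the same grasp; the last joint's range is limited). The gripper opens to 88 mm and grips with 3 to 60 N. Pads are 18 mm wide; open, the fingers measure 123 mm over their backs; the gripper's body (75 mm by 187 mm) begins 45 mm behind the grasp point.
Start: joints at [-1.311, 0.264, 1.604, -0, 1.274, -0.037], TCP at [0.197, -0.645, 0.239] pointing down, gripper open.
Joint ranges: [-2.63, 2.63], [-0.94, 2.18], [0.31, 2.57], [-1.31, 4.45], [0, 2.66], [-2.55, 2.55]. Speed limits (rad/s): [2.57, 2.57, 3.14, 3.14, 3.14, 3.14].

INTERFACE

Orientations are given as a 3x3 rotation matrix whose columns are the frame's x, y, z axes.
In Python, from bench import bot gives the robot as it stands.
- The arm moves only by the tool carry_out, never from a script. Its argument "rows" is a list of rows, each an object with "offset": the shift along the tool's x, y, z normalised to -1 to 1, where 1 is 0.03 m, a list of three; "rot": the turn, a rotation vector about the tool's x, y, z normalised to -1 to 1, where 1 is 0.15 rad, a list of three; "claw": the opening, from 0 (shut) to 1 (fully open). A call has 1 to 5 rows; each row shifts and turns the commanded pose from where the row before left it, along the tool's axes as they then stand; what a row does not reach is not made up. A row lasts 1/8 s, in which the tool goes at most 62.5 mm and 10.7 degrees, less where a joint would pass 70% of its speed; a pose out of reach is approached as far as the arm can. A call with a number of a shift or a turn outside -1 to 1 is refused whole. A call with a gripper value outside its range is refused whole. The fingers move at their own pace and stop on an object; "newtons" is the grip in N (left out, the last holds). Time passes only in rows, so rows that do not move let the fingers close. It gives the time, the measured TCP pose, the force, the opening and the grip force at its end, in the units of the state.
- bot.sense(): the state, without advancing time (a new reading comes with each control period).
- bot.read_camera(name): name is "scene" or "top" or "wrist"; returns the picture (384x512x3 uint8, red, green, blue); there is no depth.
- bot.get_calibration(name): a dict with "K" (3x3 intrinsics, pixels), "R" (3x3) and "t" (3): a world point X has camera coordinates R X + t. Camera axes: x right, y down, z forward; pixel columns grow to the right and rows downward; lengths in m; the calibration is good to about 2 mm. A picture is of the moment at which its call begins: read the wrist's pose just before it. get_calibration takes no time and is no camera call; for the wrist camera it gives the pose at the moment of the call.
- bot.finish_job(): hands the job in; it is judged then, once.
The state is a dict: "clock": time; "joint_positions": joint angles; "dq": joint speeds; "effort": joint torques, N m; "eef_pos": TCP position; "tool_rot": TCP orientation; "wrist_force": force on the tool from outside, world axes, zero at the start; "ft_torque": the same for the moment, N m; "finger_gap": finger opening in m; "gripper_force": force on a finger pad.
Only numpy, scipy, OpenCV 4.12 (cv2) and the standard library are available. Lean on these libraries where they do the work, as an engineer would, in place of code of your own. Each camera call takes 0.05 s, during which the arm holds its last target. There are 200 camera calls.

TASK

Test the brass sleeve that stands on the square steel block: slide it onto the slanting gauge pin as far as it will go. If it goes right down to the collar, stand it upright in the rectangular wooden tray; if it stops at the pin's step, stand it upright in the round white dish. Then count it by pressing the counter's lever down to its stop and letting it spring back, and leave the other sleeve standing on its round wooden block.

Things in the scene. Friction and masses are not known exactly. Their poses are not given: they have to be found in the camera images.
- sleeve_a: Turned brass sleeve (open tube), 44 mm outside diameter, 70 mm long, 0.25 to 0.5 kg. Origin: centre of its lower end; z along its axis. Starts upright on one of the two blocks. Of the two sleeves, alike outside, one (not told which) has the full 30 mm bore, which goes down the pin to the collar, the other a 23 mm bore, which stops on the pin's step.
- sleeve_b: The other brass sleeve, same outside (see sleeve_a); origin and axes alike. Exactly one of the two stands on the steel block (test that one), the other on the round block.
- pin: Steel gauge pin leaning 0.6 rad from vertical, roughly towards the robot; z along its axis to the tip, y level. Origin: on the axis at the collar's flat upper face (44 mm diameter), 80 mm above the table, where a sleeve's end lands when home. Diameter 27 mm up to the step 35 mm along, 20 mm up to 54 mm, then a taper to 10 mm at the tip, 60 mm along. Fixed on a wooden foot 130 x 90 x 40 mm.
- steel_block: Square polished steel bench block, 90 x 90 x 20 mm, fixed; origin at the centre of its underside. The sleeve to test stands on it.
- round_block: Round dark wooden block, 110 mm diameter, 20 mm high, fixed; origin at the centre of its underside. The sleeve to leave alone stands on it.
- wood_tray: Rectangular open tray of pale wood, 140 (x) x 120 (y) mm outside, walls 6 mm thick and 22 mm high, fixed; origin at the centre of its underside; inner floor 6 mm above the table. For sleeves that go fully home.
- round_dish: Round white ceramic dish, 144 mm rim diameter, 22 mm high, wall 4 mm, flat floor about 120 mm across and 6 mm above the table, fixed; origin at the centre of its underside. For sleeves that stop at the step.
- counter: Grey desk tally counter, box 90 x 70 x 85 mm high with a row of white number drums on its front, fixed. Origin at table height, 25 mm behind its front face; the front (-x of its frame) carries the lever and is turned roughly to the robot. The lever's level hinge (along y) is at (-30, 0, 75) mm in this frame.
- lever_tip (a point): Top of the counter lever's thumb plate (34 x 32 mm steel), 75 mm out from the hinge; press down here. It rises 0.45 rad above level when free.
- lever (a joint): Counter lever, rad: 0 free (sprung up), 0.6 pressed down to its stop (then 0.15 rad below level, about 43 mm lower at the plate). The spring pushes back with up to about 5 N at the plate.
Mind the look-alikes: they are no part of the job. What is shaped like the sleeve_a but green or purple is not meant. Several things have the shape of the counter; the one meant has the colours described above.

How it is judged:
By the outcome, as a careful person would: the job done as asked, in the order asked, and still so for the second after the job is handed in, with the robot touching nothing.
It also fails if it takes over 54 s, if anything falls off the work surface, if the arm or the gripper's body presses on something with over 40 N, if the wrist force passes 120 N, or if a joint passes its speed limit or range.

## Working session

There is one attempt and no reset: what is moved stays moved. The work goes in short steps, Python scripts to look and compute and a tool call to move; the robot and the scene stay as the last step left them, time stands still between calls to the robot, and variables do not carry over. Pictures are saved under pics/ and viewed, at most 10 in all, crops included, and the job is handed in when it is done.

Besides the shell and the picture viewer there is one more tool, called after ">>>" as name(argument=value, ...), one argument or row to a line, values as JSON. carry_out: Moves the arm, as the interface text tells. Scaled input: -1 to 1 covers 0.03 m each way for a shift and 0.15 rad each way for a turn. Its arguments: {"type":"object","properties":{"rows":{"type":"array"},"newtons":{"type":"number"}},"required":["rows"]}

```bash
ls; mkdir -p pics
python3 - <<'E'
from bench import bot
import cv2,numpy as np
s=bot.sense();print(s['clock'],s['eef_pos'],s['finger_gap'])
for n in("scene","top"):
    im=bot.read_camera(n);c=bot.get_calibration(n);np.savez(f"{n}.npz",im=im,**c)
    print(n,c['K'],c['R'],c['t'])
    cv2.imwrite(f"pics/{n}.png",cv2.resize(im[...,::-1],(768,576),interpolation=cv2.INTER_CUBIC))
E
```

```text
pics
0.0 [ 0.19722248 -0.64481948  0.23742436] 0.08827581432454677
scene [[402.72064882   0.         256.65579536]
 [  0.         402.72064882 194.05345766]
 [  0.           0.           1.        ]] [[-0.56134997  0.82743497  0.01541367]
 [ 0.44463139  0.31725158 -0.83764811]
 [-0.69798935 -0.46336035 -0.54599272]] [ 0.19139403 -0.17365713  1.59492131]
top [[382.70680163   0.         256.30928745]
 [  0.         382.70680163 194.98786822]
 [  0.           0.           1.        ]] [[-0.01143118 -0.99954757 -0.0278207 ]
 [-0.99825895  0.01301767 -0.05752919]
 [ 0.05786532  0.02711464 -0.99795611]] [0.10578897 0.47499571 1.22730277]
```

View pics/top.png

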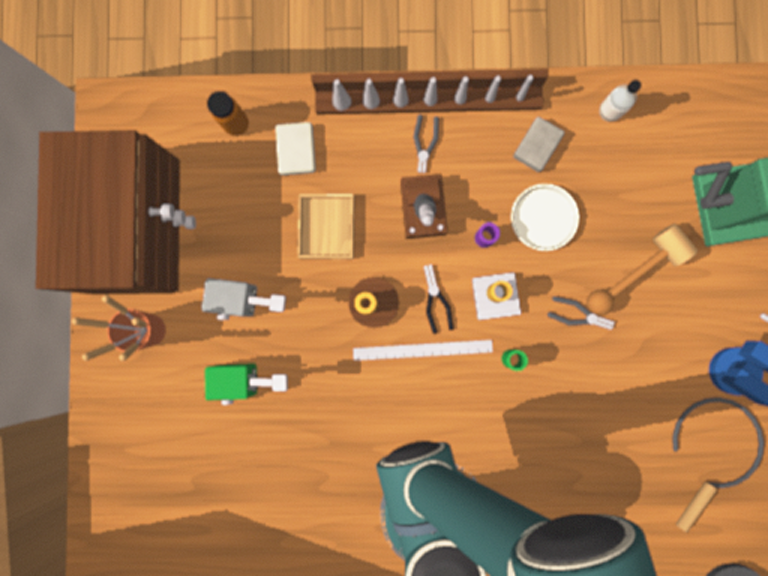

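View pics/scene.png

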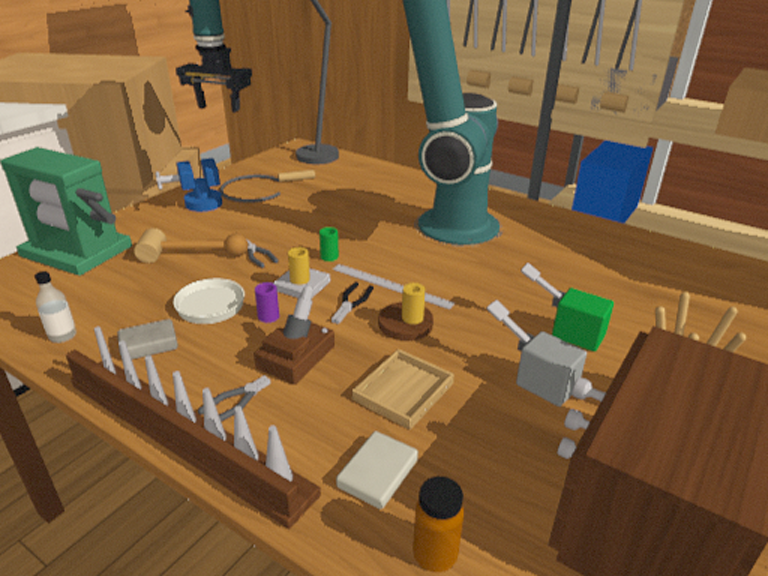

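The top view (768-wide) shows the steel-block sleeve at (499,291), the other sleeve at (367,303), pin at (426,210), tray at (327,227), dish at (545,217) and the grey counter at (230,297) with its plate at (270,303). The scene view shows the same things, with the pin tip near (307,288) and the steel-block sleeve top at (298,252).

```bash
cat > h.py <<'E'
import cv2,numpy as np
def load(n): return np.load(f"{n}.npz")
def ray(c,p):
    d=c['R'].T@np.linalg.solve(c['K'],[p[0],p[1],1.]); o=-c['R'].T@c['t']; return o,d/np.linalg.norm(d)
def plane(c,p,z): o,d=ray(c,p); return o+d*(z-o[2])/d[2]
def proj(c,X): q=c['K']@(c['R']@np.array(X)+c['t']); return q[:2]/q[2]
def tri(c1,p1,c2,p2):
    o1,d1=ray(c1,p1);o2,d2=ray(c2,p2)
    s=np.linalg.lstsq(np.c_[d1,-d2],o2-o1,rcond=None)[0]
    a,b=o1+s[0]*d1,o2+s[1]*d2; return (a+b)/2,np.linalg.norm(a-b)
def blobs(im,lo,hi,roi,amin=15):
    x0,y0,x1,y1=roi; h=cv2.cvtColor(np.ascontiguousarray(im[y0:y1,x0:x1]),cv2.COLOR_RGB2HSV)
    m=cv2.inRange(h,lo,hi); cs,_=cv2.findContours(m,cv2.RETR_EXTERNAL,cv2.CHAIN_APPROX_NONE,offset=(x0,y0))
    return sorted([c for c in cs if cv2.contourArea(c)>amin],key=cv2.contourArea)[::-1]
E
python3 - <<'E'
from h import *
np.set_printoptions(precision=4,suppress=True)
t=load('top');s=load('scene')
def show(name,cam,lo,hi,roi,z):
    for c in blobs(cam['im'],lo,hi,roi)[:3]:
        r=cv2.minAreaRect(c); print(name,cv2.contourArea(c),'ctr',np.array(r[0]),plane(cam,r[0],z),'corners',[plane(cam,b,z)[:2].round(3).tolist() for b in cv2.boxPoints(r)])
show('steelsleeve',t,(18,120,120),(32,255,255),(310,180,350,212),.09)
show('roundsleeve',t,(18,120,120),(32,255,255),(230,185,265,212),.09)
show('steelblk',t,(0,0,150),(180,60,255),(310,178,352,215),.02)
show('dish',t,(0,0,150),(180,60,255),(335,118,392,172),.022)
show('foot',t,(0,60,20),(12,255,110),(262,112,302,164),.04)
show('pin',t,(0,0,60),(180,50,255),(270,120,300,165),.1)
show('counter',t,(0,0,60),(180,40,215),(130,180,172,215),.085)
show('plate',t,(0,0,216),(180,40,255),(155,190,195,212),.107)
show('tray',t,(14,60,165),(25,150,255),(195,125,240,175),.022)
for a,b in(((426,210),(300,310)),): pass
# enlarged crops
A=cv2.resize(t['im'][110:170,255:315],(420,420),interpolation=cv2.INTER_CUBIC)
B=cv2.resize(s['im'][160:260,150:250],(420,420),interpolation=cv2.INTER_CUBIC)
C=cv2.resize(t['im'][175:217,120:200],(400,210),interpolation=cv2.INTER_CUBIC)
im=np.zeros((420,800,3),np.uint8);im[:,:380]=A[:,:380];im[:,380:]=B
cv2.imwrite('pics/pin.png',im[...,::-1])
E
```

```text
steelsleeve 150.5 ctr [333. 194.] [ 0.4719 -0.1349  0.09  ] corners [[0.49, -0.111], [0.49, -0.159], [0.453, -0.159], [0.454, -0.11]]
roundsleeve 152.0 ctr [244.  201.5] [0.4525 0.1357 0.09  ] corners [[0.473, 0.157], [0.472, 0.114], [0.432, 0.115], [0.433, 0.157]]
steelblk 761.5 ctr [330.58 197.06] [ 0.4662 -0.139   0.02  ] corners [[0.505, -0.087], [0.517, -0.18], [0.427, -0.19], [0.415, -0.098]]
dish 1487.5 ctr [363.  144.5] [ 0.6346 -0.2466  0.022 ] corners [[0.706, -0.178], [0.704, -0.319], [0.564, -0.315], [0.566, -0.174]]
foot 89.5 ctr [288.4 132.7] [ 0.6734 -0.0058  0.04  ] corners [[0.713, 0.021], [0.718, -0.023], [0.633, -0.032], [0.629, 0.011]]
pin 188.5 ctr [283.3824 139.5294] [0.6393 0.0133 0.1   ] corners [[0.665, 0.04], [0.674, 0.001], [0.614, -0.013], [0.605, 0.026]]
counter 658.0 ctr [152.4615 199.8077] [0.4615 0.4187 0.085 ] corners [[0.43, 0.476], [0.508, 0.467], [0.493, 0.361], [0.416, 0.371]]
plate 120.0 ctr [177. 202.] [0.4528 0.3373 0.107 ] corners [[0.468, 0.371], [0.468, 0.304], [0.437, 0.304], [0.438, 0.371]]
tray 1561.0 ctr [216.5 150. ] [0.6244 0.2279 0.022 ] corners [[0.698, 0.288], [0.696, 0.167], [0.551, 0.168], [0.553, 0.289]]
```

View pics/pin.png

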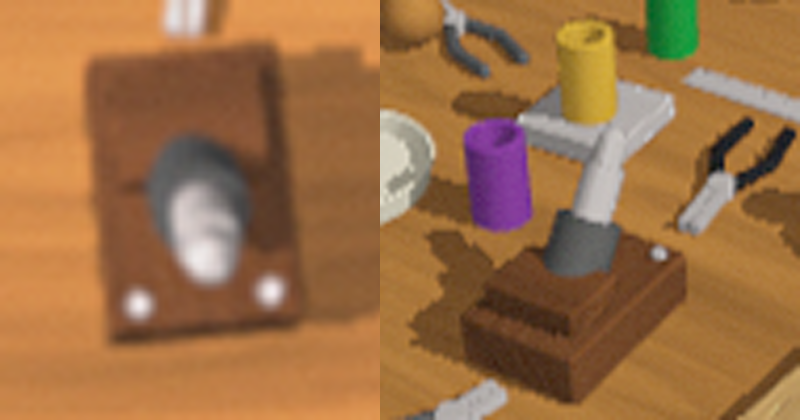

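The enlarged view shows the pin tip at about top pixel (284.7,147.6), leaning towards the robot, with a slight yaw of the foot.

Run:
```python
from h import *
from bench import bot
np.set_printoptions(precision=4,suppress=True)
s=bot.sense();R=s['tool_rot'];print(s['eef_pos'],R,bot.hold_point_z)
c=bot.get_calibration('wrist');print('cam in tool',R.T@(-c['R'].T@c['t']-s['eef_pos']),R.T@c['R'].T,c['K'])
t=load('top');sc=load('scene')
p=tri(t,(284.7,147.8),sc,(150+(612-380)/4.2,160+128/4.2));print('tip',p, plane(t,(284.7,147.0),.1295))
```

```text
[ 0.1972 -0.6449  0.2376] [[ 0.9563  0.2925 -0.0005]
 [ 0.2925 -0.9563  0.0019]
 [ 0.0001 -0.002  -1.    ]] 0.0187
cam in tool [ 0.0677  0.0008 -0.146 ] [[ 0.0006 -0.9628 -0.2703]
 [ 1.      0.0006  0.0001]
 [ 0.0001 -0.2703  0.9628]] [[277.7014   0.     254.6477]
 [  0.     277.7014 190.8564]
 [  0.       0.       1.    ]]
tip (array([0.6085, 0.0109, 0.1313]), np.float64(0.0009085449450915628)) [0.6109 0.0111 0.1295]
```

>>> carry_out(
  rows=[
    {"offset": [1, -1, 0], "rot": [0, 0, 0.99], "claw": 1},
    {"offset": [1, -1, 0], "rot": [0, 0, 0.99], "claw": 1},
    {"offset": [0.54, -1, 0.08], "rot": [0, 0, 0], "claw": 1},
    {"offset": [0.54, -1, 0.08], "rot": [0, 0, 0], "claw": 1},
    {"offset": [0.54, -1, 0.08], "rot": [0, 0, 0], "claw": 1},
  ],
)

```text
clock: 0.72
eef_pos: [0.2914, -0.4826, 0.2309]
tool_rot: [[1.0, -0.0, -0.0], [-0.0, -1.0, 0.001], [-0.0, -0.001, -1.0]]
wrist_force: [0.1, 0.3, 0.3]
finger_gap: 0.088
gripper_force: 0.0
```

>>> carry_out(
  rows=[
    {"offset": [0.54, -1, 0.08], "rot": [0, 0, 0], "claw": 1},
    {"offset": [0.54, -1, 0.08], "rot": [0, 0, 0], "claw": 1},
    {"offset": [0.54, -1, 0.08], "rot": [0, 0, 0], "claw": 1},
    {"offset": [0.54, -1, 0.08], "rot": [0, 0, 0], "claw": 1},
    {"offset": [0.54, -1, 0.08], "rot": [0, 0, 0], "claw": 1},
  ],
)

```text
clock: 1.35
eef_pos: [0.3724, -0.3327, 0.219]
tool_rot: [[1.0, -0.0, -0.0], [-0.0, -1.0, 0.001], [-0.0, -0.001, -1.0]]
wrist_force: [0.4, -0.1, 0.6]
finger_gap: 0.0881
gripper_force: 0.0
```

>>> carry_out(
  rows=[
    {"offset": [0.54, -1, 0.08], "rot": [0, 0, 0], "claw": 1},
    {"offset": [0.54, -1, 0.08], "rot": [0, 0, 0], "claw": 1},
    {"offset": [0.54, -1, 0.08], "rot": [0, 0, 0], "claw": 1},
    {"offset": [0.54, -1, 0.08], "rot": [0, 0, 0], "claw": 1},
    {"offset": [0.54, -1, 0.08], "rot": [0, 0, 0], "claw": 1},
  ],
)

```text
clock: 1.98
eef_pos: [0.4533, -0.1828, 0.207]
tool_rot: [[1.0, -0.0, -0.001], [-0.0, -1.0, 0.0], [-0.001, -0.0, -1.0]]
wrist_force: [0.0, -0.9, -1.0]
finger_gap: 0.0879
gripper_force: 0.0
```

>>> carry_out(
  rows=[
    {"offset": [0.54, -1, 0.08], "rot": [0, 0, 0], "claw": 1},
    {"offset": [0, 0, 0], "rot": [0, 0, 0], "claw": 1},
  ],
)

```text
clock: 2.22
eef_pos: [0.4696, -0.1523, 0.2045]
tool_rot: [[1.0, 0.003, -0.001], [0.003, -1.0, 0.001], [-0.001, -0.001, -1.0]]
wrist_force: [-0.1, -1.5, -0.2]
finger_gap: 0.0881
gripper_force: 0.0
```

```bash
cat > snap.py <<'E'
from h import *
from bench import bot
import sys
np.set_printoptions(precision=4,suppress=True)
s=bot.sense();c=bot.get_calibration('wrist');im=bot.read_camera('wrist')
np.savez(sys.argv[1]+'.npz',im=im,**c);print(s['clock'],s['eef_pos'],s['tool_rot'].tolist() if 0 else s['tool_rot'])
cv2.imwrite(f'pics/{sys.argv[1]}.png',cv2.resize(im[...,::-1],(768,576),interpolation=cv2.INTER_CUBIC))
E
python3 snap.py w1
```

```text
2.225 [ 0.4696 -0.1523  0.2045] [[ 1.      0.0031 -0.0011]
 [ 0.0031 -1.      0.0007]
 [-0.0011 -0.0007 -1.    ]]
```

View pics/w1.png

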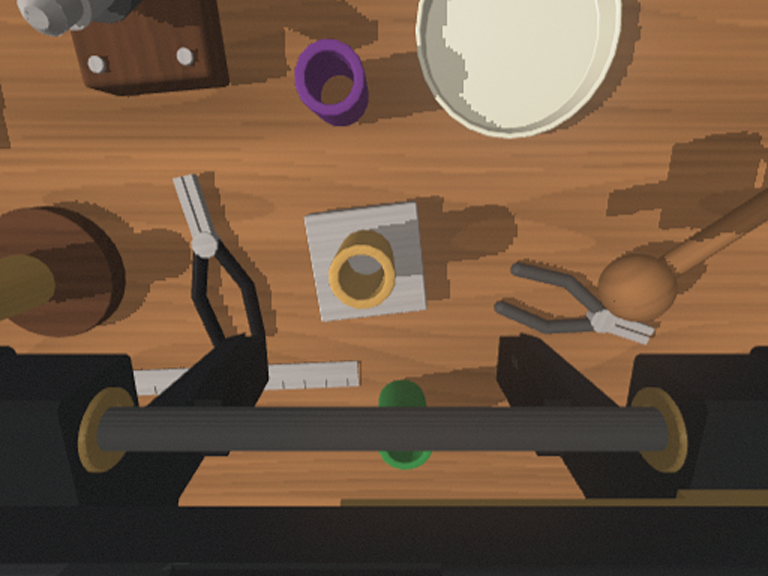

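The wrist view shows the sleeve's top ring at about (362,276) of 768, with a wide bore. The pin tip is just in view at top left (40,12).

Run:
```python
from h import *
np.set_printoptions(precision=4,suppress=True)
w=load('w1');t=load('top');im=w['im']
for vmin in(150,170,190):
  cs=blobs(im,(15,90,vmin),(32,255,255),(210,150,275,215))
  if cs:
    e=cv2.fitEllipse(cv2.convexHull(cs[0]));print(vmin,e,plane(w,e[0],.09),plane(w,e[0],.09+0)[:2])
    d=np.linalg.norm(-w['R'].T@w['t']-plane(w,e[0],.09));print('OD',np.array(e[1])/277.7*d)
c=blobs(im,(0,0,120),(180,50,255),(195,130,290,220))[0]
r=cv2.minAreaRect(cv2.convexHull(c));print('block',[plane(w,b,.02)[:2].tolist() for b in cv2.boxPoints(r)],plane(w,r[0],.02))
print('tip px',plane(w,(38/1.5,12/1.5),.1295))
```

```text
150 ((240.4867401123047, 183.92288208007812), (42.25957107543945, 44.299190521240234), 117.4336166381836) [ 0.4712 -0.1398  0.09  ] [ 0.4712 -0.1398]
OD [0.041  0.0429]
170 ((240.4342041015625, 184.1162109375), (42.013458251953125, 43.65442657470703), 106.20999145507812) [ 0.471  -0.1398  0.09  ] [ 0.471  -0.1398]
OD [0.0407 0.0423]
190 ((239.89703369140625, 184.03451538085938), (41.256771087646484, 42.33551788330078), 93.48719024658203) [ 0.4711 -0.1392  0.09  ] [ 0.4711 -0.1392]
OD [0.04  0.041]
block [[0.5025820171069868, -0.09161732363481753], [0.5135127332998909, -0.17904424291649698], [0.42551636678505717, -0.19229091811147717], [0.4129201443864185, -0.09849882434355878]] [ 0.4652 -0.1404  0.02  ]
tip px [0.6073 0.0069 0.1295]
```

>>> carry_out(
  rows=[
    {"offset": [0.7, -0.75, -0.2], "rot": [0, 0, 0], "claw": 1},
    {"offset": [0.7, -0.75, -0.2], "rot": [0, 0, 0], "claw": 1},
    {"offset": [0.7, -0.75, -0.2], "rot": [0, 0, 0], "claw": 1},
    {"offset": [0.7, -0.75, -0.2], "rot": [0, 0, 0], "claw": 1},
    {"offset": [0, 0, 0], "rot": [0, 0, 0], "claw": 1},
  ],
)

```text
clock: 2.9
eef_pos: [0.5543, -0.0642, 0.2295]
tool_rot: [[1.0, 0.001, 0.001], [0.001, -1.0, -0.0], [0.001, 0.0, -1.0]]
wrist_force: [-0.3, -0.7, 0.7]
finger_gap: 0.0881
gripper_force: 0.0
```

```bash
python3 snap.py w2
```

```text
2.9 [ 0.5543 -0.0642  0.2295] [[ 1.      0.0009  0.0008]
 [ 0.0009 -1.     -0.0005]
 [ 0.0007  0.0005 -1.    ]]
```

>>> carry_out(
  rows=[
    {"offset": [0.3, -1, 0.2], "rot": [0, 0, 0], "claw": 1},
    {"offset": [0.3, -1, 0.2], "rot": [0, 0, 0], "claw": 1},
    {"offset": [0.3, -1, 0.2], "rot": [0, 0, 0], "claw": 1},
    {"offset": [0, 0, 0], "rot": [0, 0, 0], "claw": 1},
  ],
)

```text
clock: 3.45
eef_pos: [0.5794, 0.0258, 0.21]
tool_rot: [[1.0, 0.001, -0.002], [0.001, -1.0, -0.0], [-0.002, 0.0, -1.0]]
wrist_force: [-0.4, -0.6, -1.0]
finger_gap: 0.0882
gripper_force: 0.0
```

```bash
python3 snap.py w3
python3 - <<'E'
from h import *
np.set_printoptions(precision=4,suppress=True)
pics=[]
for n in('w2','w3'):
    w=load(n);p=proj(w,[.625,.012,.1]);x0,y0=np.clip((p-40).round().astype(int),0,[432,304]);print(n,x0,y0)
    pics.append(cv2.resize(w['im'][y0:y0+80,x0:x0+80],(400,400),interpolation=cv2.INTER_CUBIC))
cv2.imwrite('pics/pins.png',np.hstack(pics)[...,::-1])
E
```

```text
3.45 [0.5794 0.0258 0.21  ] [[ 1.      0.0009 -0.0023]
 [ 0.0009 -1.     -0.0004]
 [-0.0023  0.0004 -1.    ]]
w2 133 70
w3 228 98
```

View pics/pins.png

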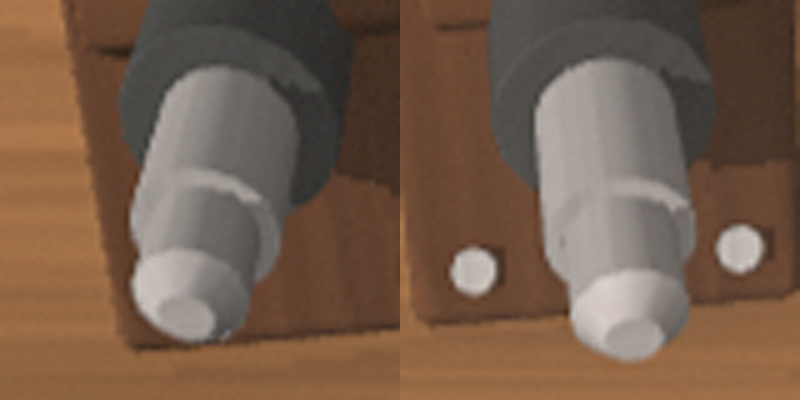

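Both crops are sharp: pin tip face at crop (186,316) in w2 and (232,338) in w3 (5x scale), two foot bolts in w3 at (74,271) and (340,249), and the collar, shoulder and step all visible.

Run:
```python
from h import *
np.set_printoptions(precision=4,suppress=True)
w2,w3=load('w2'),load('w3')
P2=lambda x,y:(133+x/5-.4,70+y/5-.4); P3=lambda x,y:(228+x/5-.4,98+y/5-.4)
tip,e=tri(w2,P2(186,316),w3,P3(232,338));print('tip',tip,e,plane(w2,P2(186,316),.1295),plane(w3,P3(232,338),.1295))
a,b=plane(w3,P3(74,271),.043),plane(w3,P3(340,249),.043);v=a-b;print('bolts',a,b,np.linalg.norm(v),'yaw of y',np.arctan2(-v[0],v[1]))
psi=np.arctan2(-v[0],v[1])
for name,psi in(('bolt',psi),('0.08',.08)):
    l=np.array([-np.sin(.6)*np.cos(psi),-np.sin(.6)*np.sin(psi),np.cos(.6)])
    T=(plane(w2,P2(186,316),.1295)+plane(w3,P3(232,338),.1295))/2
    O=T-.06*l;print(name,psi,'O',O,'axis',l)
    u=np.array([np.sin(psi),-np.cos(psi),0])  # level, right in image
    for nm,s,r in(('step',.035,.0135),('base',0,.0135),('collar',0,.022),('s54',.054,.01)):
        for w,off in((w2,(133,70)),(w3,(228,98))):
            print(nm,[((proj(w,O+l*s+u*r*k)-off+.4)*5).round(0).tolist() for k in(-1,1)],end=' ')
        print()
```

```text
tip [0.6055 0.0085 0.1289] 8.92425659414121e-05 [0.6056 0.0083 0.1295] [0.6056 0.0085 0.1295]
bolts [0.6048 0.0383 0.043 ] [ 0.6098 -0.0214  0.043 ] 0.05991436745677552 yaw of y 0.08388538524396004
bolt 0.08388538524396004 O [0.6394 0.0112 0.08  ] axis [-0.5627 -0.0473  0.8253]
step [[133.0, 237.0], [278.0, 225.0]] step [[144.0, 244.0], [296.0, 232.0]] 
base [[164.0, 134.0], [296.0, 123.0]] base [[134.0, 124.0], [274.0, 112.0]] 
collar [[122.0, 138.0], [338.0, 119.0]] collar [[91.0, 128.0], [318.0, 108.0]] 
s54 [[134.0, 299.0], [246.0, 290.0]] s54 [[170.0, 318.0], [289.0, 308.0]] 
0.08 0.08 O [0.6394 0.0111 0.08  ] axis [-0.5628 -0.0451  0.8253]
step [[134.0, 237.0], [278.0, 225.0]] step [[144.0, 244.0], [296.0, 232.0]] 
base [[164.0, 134.0], [297.0, 123.0]] base [[135.0, 124.0], [275.0, 112.0]] 
collar [[123.0, 138.0], [339.0, 120.0]] collar [[91.0, 127.0], [319.0, 109.0]] 
s54 [[134.0, 299.0], [247.0, 290.0]] s54 [[170.0, 317.0], [289.0, 308.0]]
```

>>> carry_out(
  rows=[
    {"offset": [-0.6, 0.92, 0.3], "rot": [0, 0, 0], "claw": 1},
    {"offset": [-0.6, 0.92, 0.3], "rot": [0, 0, 0], "claw": 1},
    {"offset": [-0.6, 0.92, 0.3], "rot": [0, 0, 0], "claw": 1},
    {"offset": [-0.6, 0.92, 0.3], "rot": [0, 0, 0], "claw": 1},
    {"offset": [-0.6, 0.92, 0.3], "rot": [0, 0, 0], "claw": 1},
  ],
)

```text
clock: 4.12
eef_pos: [0.4887, -0.1146, 0.1661]
tool_rot: [[1.0, -0.002, -0.0], [-0.002, -1.0, -0.001], [-0.0, 0.001, -1.0]]
wrist_force: [0.7, 0.1, 0.0]
finger_gap: 0.0882
gripper_force: 0.0
```

>>> carry_out(
  rows=[
    {"offset": [-0.6, 0.92, 0.3], "rot": [0, 0, 0], "claw": 1},
    {"offset": [0, 0, 0], "rot": [0, 0, -0.56], "claw": 1},
    {"offset": [0, 0, 0], "rot": [0, 0, 0], "claw": 1},
    {"offset": [0, 0, 0], "rot": [0, 0, 0], "claw": 1},
  ],
)

```text
clock: 4.62
eef_pos: [0.4722, -0.1403, 0.1574]
tool_rot: [[0.997, 0.082, 0.0], [0.082, -0.997, -0.0], [0.0, 0.0, -1.0]]
wrist_force: [-0.1, 0.1, -0.1]
finger_gap: 0.0883
gripper_force: 0.0
```

Run:
```python
from h import *
from bench import bot
np.set_printoptions(precision=4,suppress=True)
s=bot.sense();c=bot.get_calibration('wrist');w=dict(c);w['im']=bot.read_camera('wrist');print(s['eef_pos'],s['tool_rot'][:,0])
for v in(150,170):
  p=proj(w,[.471,-.1395,.09]).astype(int);r=(p[0]-45,max(p[1]-45,0),p[0]+45,p[1]+45)
  e=cv2.fitEllipse(cv2.convexHull(blobs(w['im'],(15,90,v),(32,255,255),r)[0]));print(e,plane(w,e[0],.09))
  print('delta tool',s['tool_rot'].T@(plane(w,e[0],.09)-s['eef_pos'])/.03)
```

```text
[ 0.4722 -0.1403  0.1574] [0.9967 0.0816 0.0004]
((251.17100524902344, 199.2662811279297), (50.77937698364258, 57.9432487487793), 145.45082092285156) [ 0.473  -0.1387  0.09  ]
delta tool [ 0.0295 -0.0526  2.248 ]
((252.2620086669922, 201.60890197753906), (49.55989074707031, 52.29220962524414), 91.96100616455078) [ 0.4711 -0.1397  0.09  ]
delta tool [-0.0366 -0.0235  2.248 ]
```

>>> carry_out(
  rows=[
    {"offset": [-0.04, -0.02, 1], "rot": [0, 0, 0], "claw": 1},
    {"offset": [0, 0, 1], "rot": [0, 0, 0], "claw": 1},
    {"offset": [0, 0, 1], "rot": [0, 0, 0], "claw": 1},
    {"offset": [0, 0, 0.6], "rot": [0, 0, 0], "claw": 1},
    {"offset": [0, 0, 0], "rot": [0, 0, 0], "claw": 1},
  ],
)

```text
clock: 5.3
eef_pos: [0.4699, -0.1383, 0.0476]
tool_rot: [[0.996, 0.084, -0.004], [0.084, -0.996, 0.001], [-0.003, -0.001, -1.0]]
wrist_force: [0.1, 0.1, 0.2]
finger_gap: 0.0881
gripper_force: 0.0
```

>>> carry_out(
  rows=[
    {"offset": [0, 0, 0], "rot": [0, 0, 0], "claw": 0.3},
    {"offset": [0, 0, 0], "rot": [0, 0, 0], "claw": 0.3},
    {"offset": [0, 0, 0], "rot": [0, 0, 0], "claw": 0.3},
    {"offset": [0, 0, 0], "rot": [0, 0, 0], "claw": 0.3},
  ],
  newtons=25,
)

```text
clock: 5.8
eef_pos: [0.4715, -0.1392, 0.0496]
tool_rot: [[0.996, 0.084, 0.001], [0.084, -0.996, -0.0], [0.001, 0.0, -1.0]]
wrist_force: [0.9, -0.3, 0.1]
finger_gap: 0.0506
gripper_force: 0.0
```

>>> carry_out(
  rows=[
    {"offset": [0, 0, 0], "rot": [0, 0, 0], "claw": 0.3},
    {"offset": [0, 0, 0], "rot": [0, 0, 0], "claw": 0.3},
    {"offset": [0, 0, 0], "rot": [0, 0, 0], "claw": 0.3},
    {"offset": [0, 0, -0.5], "rot": [0, 0, 0], "claw": 0.3},
    {"offset": [0, 0, -0.8], "rot": [0, 0, 0], "claw": 0.3},
  ],
)

```text
clock: 6.42
eef_pos: [0.4694, -0.1385, 0.0873]
tool_rot: [[0.996, 0.084, -0.004], [0.084, -0.996, 0.001], [-0.004, -0.002, -1.0]]
wrist_force: [0.2, -0.7, -3.7]
finger_gap: 0.0425
gripper_force: 25.0
```

>>> carry_out(
  rows=[
    {"offset": [0.76, -0.9, -0.58], "rot": [0, 0, 0], "claw": 0.3},
    {"offset": [0.76, -0.9, -0.58], "rot": [0, 0, 0], "claw": 0.3},
    {"offset": [0.76, -0.9, -0.58], "rot": [0, 0, 0], "claw": 0.3},
    {"offset": [0.76, -0.9, -0.58], "rot": [0, 0, 0], "claw": 0.3},
    {"offset": [0.76, -0.9, -0.58], "rot": [0, 0, 0], "claw": 0.3},
  ],
)

```text
clock: 7.05
eef_pos: [0.5733, 0.006, 0.1754]
tool_rot: [[0.996, 0.084, -0.001], [0.084, -0.996, -0.0], [-0.001, 0.0, -1.0]]
wrist_force: [0.6, -1.8, -5.3]
finger_gap: 0.0425
gripper_force: 25.0
```

>>> carry_out(
  rows=[
    {"offset": [0, 0, 0], "rot": [0, 1, 0], "claw": 0.3},
    {"offset": [0, 0, 0], "rot": [0, 1, 0], "claw": 0.3},
    {"offset": [0, 0, 0], "rot": [0, 1, 0], "claw": 0.3},
    {"offset": [0, 0, 0], "rot": [0, 1, 0], "claw": 0.3},
    {"offset": [0, 0, 0], "rot": [0, 0, 0], "claw": 0.3},
  ],
)

```text
clock: 7.68
eef_pos: [0.5672, 0.0055, 0.1696]
tool_rot: [[0.829, 0.084, 0.553], [0.068, -0.996, 0.049], [0.555, -0.002, -0.832]]
wrist_force: [-0.2, 1.2, -4.7]
finger_gap: 0.0425
gripper_force: 25.0
```

```bash
cat > rel.py <<'E'
from h import *
from bench import bot
np.set_printoptions(precision=4,suppress=True)
s=bot.sense();R=s['tool_rot'];O=np.array([.6394,.0112,.08]);l=np.array([-.5627,-.0473,.8253])
le=s['eef_pos']+R[:,2]*.0296; d=le-O
print('t',s['clock'],'s along',d@l,'lateral in tool',R.T@(d-(d@l)*l),'z err in tool',R.T@-l,'F',R.T@s['wrist_force'],s['finger_gap'])
E
python3 rel.py; python3 snap.py w4
python3 - <<'E'
from bench import bot
import cv2
i=bot.read_camera('scene')[160:235,150:250]
cv2.imwrite('pics/sc4.png',cv2.resize(i[...,::-1],(600,450),interpolation=cv2.INTER_CUBIC))
E
```

```text
t 7.675 s along 0.08524397787576743 lateral in tool [-0.0095 -0.0005  0.0001] z err in tool [0.0112 0.002  0.9999] F [-2.6518 -1.2078  3.8605] 0.042451176869685976
7.675 [0.5672 0.0055 0.1696] [[ 0.8288  0.0837  0.5533]
 [ 0.0682 -0.9965  0.0485]
 [ 0.5554 -0.0025 -0.8316]]
```

View pics/sc4.png

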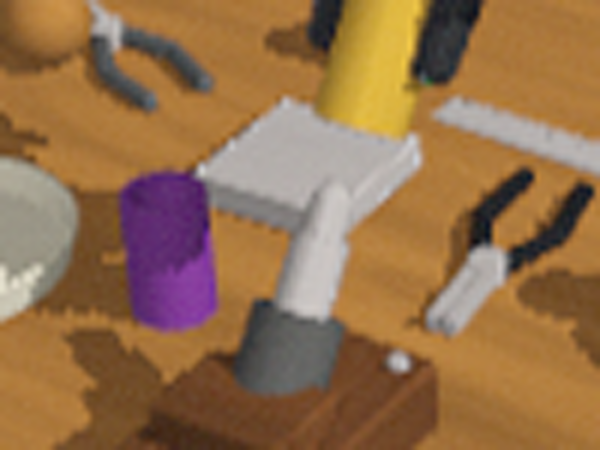

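The sleeve is held above and slightly short of the pin, tilted along its axis (sleeve end near (365,125), tip near (330,185)).

>>> carry_out(
  rows=[
    {"offset": [0, 0, 0], "rot": [0, 0, 0], "claw": 0.3},
    {"offset": [0, 0, 0], "rot": [0, 0, 0], "claw": 0.3},
  ],
)

```text
clock: 8.02
eef_pos: [0.5754, 0.005, 0.1767]
tool_rot: [[0.822, 0.084, 0.564], [0.069, -0.996, 0.047], [0.566, 0.0, -0.825]]
wrist_force: [0.2, -0.1, -4.0]
finger_gap: 0.0425
gripper_force: 25.0
```

```bash
python3 rel.py; python3 snap.py w5
python3 - <<'E'
from h import *
from bench import bot
R=bot.sense()['tool_rot'];p=bot.sense()['eef_pos'];w=load('w5')
print('lower end px',proj(w,p+R[:,2]*.0296),'tip px',proj(w,[.6056,.0084,.1295]))
E
```

```text
t 8.025 s along 0.08653772506301087 lateral in tool [0.0016 0.0008 0.    ] z err in tool [-0.0012 -0.      1.    ] F [-2.0843  0.1437  3.4311] 0.042525903995563996
8.025 [0.5754 0.005  0.1767] [[ 0.8217  0.0841  0.5637]
 [ 0.0695 -0.9965  0.0473]
 [ 0.5657  0.0003 -0.8246]]
lower end px [252.91182625 218.07649523] tip px [252.06867158 206.84830359]
```

>>> carry_out(
  rows=[
    {"offset": [-0.05, -0.03, 0.3], "rot": [0, 0, 0], "claw": 0.3},
    {"offset": [0, 0, 0.4], "rot": [0, 0, 0], "claw": 0.3},
    {"offset": [0, 0, 0.4], "rot": [0, 0, 0], "claw": 0.3},
    {"offset": [0, 0, 0.25], "rot": [0, 0, 0], "claw": 0.3},
    {"offset": [0, 0, 0], "rot": [0, 0, 0], "claw": 0.3},
  ],
)

```text
clock: 8.7
eef_pos: [0.5947, 0.0078, 0.1395]
tool_rot: [[0.824, 0.084, 0.561], [0.069, -0.996, 0.048], [0.563, -0.0, -0.827]]
wrist_force: [-0.7, -0.1, -4.5]
finger_gap: 0.0421
gripper_force: 25.0
```

```bash
python3 rel.py
```

```text
t 8.7 s along 0.044828158679160325 lateral in tool [-0.0035 -0.0004  0.    ] z err in tool [0.0021 0.0003 1.    ] F [-3.1325  0.0718  3.3423] 0.04213309740657423
```

>>> carry_out(
  rows=[
    {"offset": [0, 0, 0], "rot": [0, 0, 0], "claw": 0.3},
    {"offset": [0, 0, 0], "rot": [0, 0, 0], "claw": 0.3},
  ],
)

```text
clock: 8.95
eef_pos: [0.5952, 0.0077, 0.1414]
tool_rot: [[0.822, 0.084, 0.563], [0.069, -0.996, 0.047], [0.565, 0.0, -0.825]]
wrist_force: [0.0, -0.1, -4.9]
finger_gap: 0.0424
gripper_force: 25.0
```

```bash
python3 rel.py
```

```text
t 8.95 s along 0.04610939668041493 lateral in tool [-0.0019 -0.0002 -0.    ] z err in tool [-0.0008 -0.0002  1.    ] F [-2.7537  0.1435  4.0795] 0.04244266320103626
```

>>> carry_out(
  rows=[
    {"offset": [0.04, 0.0, 0.1], "rot": [0, 0, 0], "claw": 0.3},
    {"offset": [0, 0, 0.12], "rot": [0, 0, 0], "claw": 0.3},
    {"offset": [0, 0, 0.12], "rot": [0, 0, 0], "claw": 0.3},
    {"offset": [0, 0, 0.12], "rot": [0, 0, 0], "claw": 0.3},
    {"offset": [0, 0, 0], "rot": [0, 0, 0], "claw": 0.3},
  ],
)

```text
clock: 9.57
eef_pos: [0.6042, 0.0085, 0.1301]
tool_rot: [[0.822, 0.084, 0.563], [0.069, -0.996, 0.047], [0.565, -0.0, -0.825]]
wrist_force: [1.3, 1.9, -4.9]
finger_gap: 0.0424
gripper_force: 25.0
```

```bash
python3 rel.py
```

```text
t 9.575 s along 0.031726641161506516 lateral in tool [-0.0008 -0.0002 -0.    ] z err in tool [-0.0004 -0.0001  1.    ] F [-1.5677 -1.8251  4.8473] 0.04244676043196702
```

>>> carry_out(
  rows=[
    {"offset": [0, 0, 0.2], "rot": [0, 0, 0], "claw": 0.3},
    {"offset": [0, 0, 0.2], "rot": [0, 0, 0], "claw": 0.3},
    {"offset": [0, 0, 0.2], "rot": [0, 0, 0], "claw": 0.3},
    {"offset": [0, 0, 0.2], "rot": [0, 0, 0], "claw": 0.3},
    {"offset": [0, 0, 0], "rot": [0, 0, 0], "claw": 0.3},
  ],
)

```text
clock: 10.2
eef_pos: [0.6178, 0.0096, 0.1102]
tool_rot: [[0.822, 0.084, 0.563], [0.069, -0.997, 0.047], [0.565, 0.0, -0.825]]
wrist_force: [3.7, 1.7, -4.2]
finger_gap: 0.0427
gripper_force: 25.0
```

```bash
python3 rel.py
```

```text
t 10.2 s along 0.007541517080999925 lateral in tool [-0.0008 -0.0002 -0.    ] z err in tool [-0.0004 -0.0002  1.    ] F [ 0.7487 -1.3429  5.6417] 0.04270846699840021
```

>>> carry_out(
  rows=[
    {"offset": [0.02, 0, 0.1], "rot": [0, 0, 0], "claw": 0.3},
    {"offset": [0, 0, 0.1], "rot": [0, 0, 0], "claw": 0.3},
    {"offset": [0, 0, 0.05], "rot": [0, 0, 0], "claw": 0.3},
    {"offset": [0, 0, 0.03], "rot": [0, 0, 0], "claw": 0.3},
    {"offset": [0, 0, 0], "rot": [0, 0, 0], "claw": 0.3},
  ],
)

```text
clock: 10.82
eef_pos: [0.6224, 0.01, 0.1036]
tool_rot: [[0.823, 0.084, 0.563], [0.069, -0.996, 0.047], [0.565, -0.0, -0.825]]
wrist_force: [2.3, 0.1, -3.9]
finger_gap: 0.0422
gripper_force: 25.0
```

```bash
python3 rel.py
```

```text
t 10.825 s along -0.0005041765404566077 lateral in tool [-0.0007 -0.0002  0.    ] z err in tool [ 0.0002 -0.      1.    ] F [-0.3072  0.1096  4.4602] 0.04220469465143986
```

>>> carry_out(
  rows=[
    {"offset": [0, 0, 0.05], "rot": [0, 0, 0], "claw": 0.3},
    {"offset": [0, 0, 0.05], "rot": [0, 0, 0], "claw": 0.3},
    {"offset": [0, 0, 0], "rot": [0, 0, 0], "claw": 0.3},
  ],
)

```text
clock: 11.2
eef_pos: [0.6235, 0.0102, 0.1028]
tool_rot: [[0.822, 0.085, 0.563], [0.07, -0.996, 0.048], [0.565, 0.0, -0.825]]
wrist_force: [-19.2, -2.1, 16.7]
finger_gap: 0.0421
gripper_force: 25.0
```

```bash
python3 rel.py
```

```text
t 11.2 s along -0.0017739625328647198 lateral in tool [-0.0002 -0.0003  0.    ] z err in tool [-0.0005  0.0005  1.    ] F [ -6.5344   0.4687 -24.6743] 0.04213387947017174
```

>>> carry_out(
  rows=[
    {"offset": [0, 0, -0.2], "rot": [0, 0, 0], "claw": 0.3},
    {"offset": [0, 0, -0.7], "rot": [0, 0, 0], "claw": 0.3},
    {"offset": [0, 0, -0.9], "rot": [0, 0, 0], "claw": 0.3},
    {"offset": [0, 0, -0.9], "rot": [0, 0, 0], "claw": 0.3},
    {"offset": [0, 0, -0.6], "rot": [0, 0, 0], "claw": 0.3},
  ],
)

```text
clock: 11.82
eef_pos: [0.5673, 0.0055, 0.1832]
tool_rot: [[0.823, 0.084, 0.562], [0.069, -0.996, 0.047], [0.564, 0.0, -0.826]]
wrist_force: [0.7, 0.2, -3.5]
finger_gap: 0.0427
gripper_force: 25.0
```

>>> carry_out(
  rows=[
    {"offset": [0, 0, 0], "rot": [0, -1, 0], "claw": 0.3},
    {"offset": [0, 0, 0], "rot": [0, -1, 0], "claw": 0.3},
    {"offset": [0, 0, 0], "rot": [0, -1, 0], "claw": 0.3},
    {"offset": [0, 0, 0], "rot": [0, -1, 0], "claw": 0.3},
    {"offset": [0.3, -0.9, 0], "rot": [0, 0, 0], "claw": 0.3},
  ],
)

```text
clock: 12.45
eef_pos: [0.5772, 0.0322, 0.1822]
tool_rot: [[0.997, 0.082, -0.001], [0.082, -0.997, -0.001], [-0.001, 0.001, -1.0]]
wrist_force: [-0.1, 0.1, -4.3]
finger_gap: 0.0427
gripper_force: 25.0
```

>>> carry_out(
  rows=[
    {"offset": [0.3, -0.9, 0], "rot": [0, 0, 0], "claw": 0.3},
    {"offset": [0.3, -0.9, 0], "rot": [0, 0, 0], "claw": 0.3},
    {"offset": [0.3, -0.9, 0], "rot": [0, 0, 0], "claw": 0.3},
    {"offset": [0.3, -0.9, 0], "rot": [0, 0, 0], "claw": 0.3},
    {"offset": [0.3, -0.9, 0], "rot": [0, 0, 0], "claw": 0.3},
  ],
)

```text
clock: 13.08
eef_pos: [0.6087, 0.1722, 0.1821]
tool_rot: [[0.997, 0.084, -0.0], [0.084, -0.997, -0.0], [-0.0, 0.0, -1.0]]
wrist_force: [-0.1, -0.0, -4.2]
finger_gap: 0.0421
gripper_force: 25.0
```

>>> carry_out(
  rows=[
    {"offset": [0.3, -0.9, 0], "rot": [0, 0, 0], "claw": 0.3},
    {"offset": [0.3, -0.9, 0], "rot": [0, 0, 0], "claw": 0.3},
    {"offset": [0, 0, 0], "rot": [0, 0, 0], "claw": 0.3},
    {"offset": [0, 0, 0], "rot": [0, 0, 0], "claw": 0.3},
  ],
)

```text
clock: 13.58
eef_pos: [0.6217, 0.2263, 0.1821]
tool_rot: [[0.996, 0.084, -0.001], [0.084, -0.996, -0.001], [-0.001, 0.001, -1.0]]
wrist_force: [0.0, 0.9, -4.1]
finger_gap: 0.0423
gripper_force: 25.0
```

```bash
python3 snap.py w6
python3 - <<'E'
from h import *
from bench import bot
np.savez('top2.npz',im=bot.read_camera('top'),**bot.get_calibration('top'))
E
```

```text
13.575 [0.6217 0.2263 0.1821] [[ 0.9965  0.0839 -0.0011]
 [ 0.0839 -0.9965 -0.0009]
 [-0.0011  0.0008 -1.    ]]
```

View pics/w6.png

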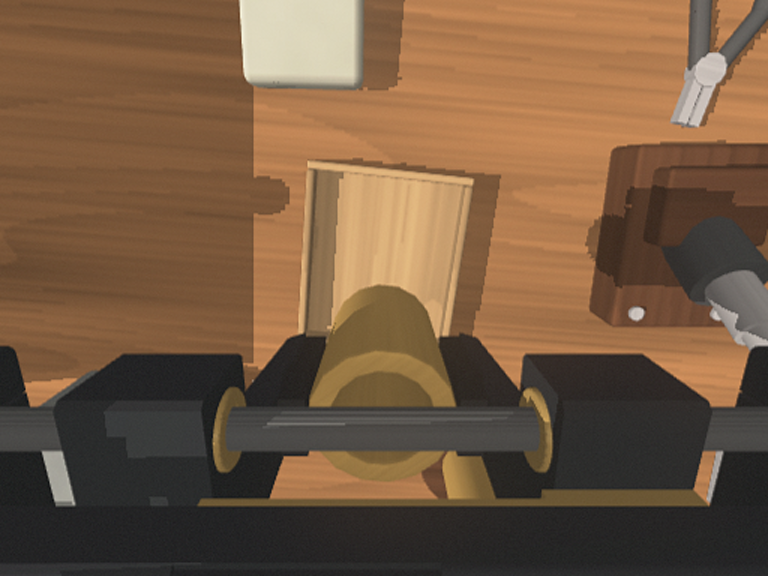

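The sleeve hangs over the tray's centre line; the tray's far edge runs at (308,160)-(474,180).

>>> carry_out(
  rows=[
    {"offset": [0.05, -0.03, 1], "rot": [0, 0, 0], "claw": 0.3},
    {"offset": [0, 0, 1], "rot": [0, 0, 0], "claw": 0.3},
    {"offset": [0, 0, 1], "rot": [0, 0, 0], "claw": 0.3},
    {"offset": [0, 0, 1], "rot": [0, 0, 0], "claw": 0.3},
    {"offset": [0, 0, 0.7], "rot": [0, 0, 0], "claw": 0.3},
  ],
)

```text
clock: 14.3
eef_pos: [0.6228, 0.2266, 0.0404]
tool_rot: [[0.997, 0.083, -0.002], [0.083, -0.997, -0.001], [-0.002, 0.001, -1.0]]
wrist_force: [-0.4, -0.7, -4.3]
finger_gap: 0.0426
gripper_force: 25.0
```

>>> carry_out(
  rows=[
    {"offset": [0, 0, 0.06], "rot": [0, 0, 0], "claw": 0.3},
    {"offset": [0, 0, 0.04], "rot": [0, 0, 0], "claw": 0.3},
    {"offset": [0, 0, 0.04], "rot": [0, 0, 0], "claw": 0.3},
    {"offset": [0, 0, 0], "rot": [0, 0, 0], "claw": 0.3},
  ],
)

```text
clock: 14.8
eef_pos: [0.6243, 0.2281, 0.0389]
tool_rot: [[0.996, 0.084, 0.002], [0.084, -0.996, 0.001], [0.002, -0.0, -1.0]]
wrist_force: [0.8, -0.9, -4.9]
finger_gap: 0.0428
gripper_force: 25.0
```

>>> carry_out(
  rows=[
    {"offset": [0, 0, 0.06], "rot": [0, 0, 0], "claw": 0.3},
    {"offset": [0, 0, 0.04], "rot": [0, 0, 0], "claw": 0.3},
    {"offset": [0, 0, 0], "rot": [0, 0, 0], "claw": 0.3},
    {"offset": [0, 0, 0], "rot": [0, 0, 0], "claw": 0.3},
  ],
)

```text
clock: 15.3
eef_pos: [0.6235, 0.2278, 0.0347]
tool_rot: [[0.996, 0.084, -0.0], [0.084, -0.996, 0.0], [-0.0, -0.0, -1.0]]
wrist_force: [0.2, -0.6, -3.7]
finger_gap: 0.0426
gripper_force: 25.0
```

>>> carry_out(
  rows=[
    {"offset": [0, 0, 0.03], "rot": [0, 0, 0], "claw": 0.3},
    {"offset": [0, 0, 0.02], "rot": [0, 0, 0], "claw": 0.3},
    {"offset": [0, 0, 0], "rot": [0, 0, 0], "claw": 0.3},
  ],
)

```text
clock: 15.68
eef_pos: [0.6236, 0.2278, 0.0347]
tool_rot: [[0.996, 0.084, 0.0], [0.084, -0.996, 0.0], [0.0, -0.0, -1.0]]
wrist_force: [-3.2, -0.7, 5.5]
finger_gap: 0.0428
gripper_force: 25.0
```

>>> carry_out(
  rows=[
    {"offset": [0, 0, 0], "rot": [0, 0, 0], "claw": 0.75},
    {"offset": [0, 0, 0], "rot": [0, 0, 0], "claw": 0.75},
    {"offset": [0, 0, 0], "rot": [0, 0, 0], "claw": 0.75},
    {"offset": [0, 0, 0], "rot": [0, 0, 0], "claw": 0.75},
  ],
)

```text
clock: 16.18
eef_pos: [0.6236, 0.2278, 0.0332]
tool_rot: [[0.996, 0.084, 0.0], [0.084, -0.996, 0.0], [0.0, -0.0, -1.0]]
wrist_force: [-0.2, 1.1, 0.1]
finger_gap: 0.066
gripper_force: 0.0
```

>>> carry_out(
  rows=[
    {"offset": [0, 0, -0.4], "rot": [0, 0, 0], "claw": 0.75},
    {"offset": [0, 0, -1], "rot": [0, 0, 0], "claw": 0.75},
    {"offset": [0, 0, -1], "rot": [0, 0, 0], "claw": 0.75},
    {"offset": [0, 0, -1], "rot": [0, 0, 0], "claw": 0.75},
    {"offset": [0, 0, -1], "rot": [0, 0, 0], "claw": 0.75},
  ],
)

```text
clock: 16.8
eef_pos: [0.6237, 0.2279, 0.1673]
tool_rot: [[0.996, 0.084, 0.001], [0.084, -0.996, 0.0], [0.001, -0.0, -1.0]]
wrist_force: [0.5, 0.1, -0.6]
finger_gap: 0.066
gripper_force: 0.0
```

```bash
python3 snap.py w7
```

```text
16.8 [0.6237 0.2279 0.1673] [[ 0.9965  0.0838  0.0011]
 [ 0.0838 -0.9965  0.0003]
 [ 0.0011 -0.0003 -1.    ]]
```

View pics/w7.png

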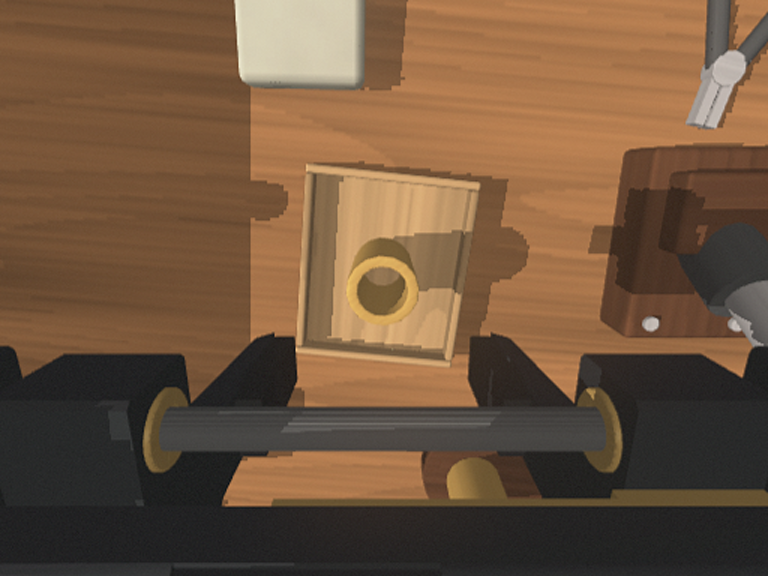

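The sleeve stands upright in the middle of the tray (ring at (382,290)), clear of all walls.

>>> carry_out(
  rows=[
    {"offset": [-1, -0.6, -0.3], "rot": [0, 0, 0], "claw": 0},
    {"offset": [-1, -0.6, -0.3], "rot": [0, 0, 0], "claw": 0},
    {"offset": [-1, -0.6, -0.2], "rot": [0, 0, 0], "claw": 0},
    {"offset": [-1, -0.6, 0], "rot": [0, 0, 0], "claw": 0},
    {"offset": [-1, -0.6, 0], "rot": [0, 0, 0], "claw": 0},
  ],
)

```text
clock: 17.48
eef_pos: [0.4656, 0.3054, 0.1896]
tool_rot: [[0.997, 0.084, 0.001], [0.084, -0.997, 0.001], [0.001, -0.0, -1.0]]
wrist_force: [0.5, -0.5, -0.2]
finger_gap: 0.018
gripper_force: 0.0
```

>>> carry_out(
  rows=[
    {"offset": [-1, -0.6, 0], "rot": [0, 0, 0], "claw": 0},
    {"offset": [-1, -0.6, 0], "rot": [0, 0, 0], "claw": 0},
    {"offset": [0, 0, 0], "rot": [0, 0, 0], "claw": 0},
    {"offset": [0, 0, 0], "rot": [0, 0, 0], "claw": 0},
  ],
)

```text
clock: 17.98
eef_pos: [0.4043, 0.3357, 0.1895]
tool_rot: [[0.996, 0.084, 0.001], [0.084, -0.996, 0.0], [0.001, -0.0, -1.0]]
wrist_force: [0.1, 0.0, -0.2]
finger_gap: 0.0005
gripper_force: 0.0
```

```bash
python3 snap.py w8
```

```text
17.975 [0.4043 0.3357 0.1895] [[ 0.9965  0.0842  0.0011]
 [ 0.0842 -0.9965  0.0002]
 [ 0.0011 -0.0001 -1.    ]]
```

View pics/w8.png

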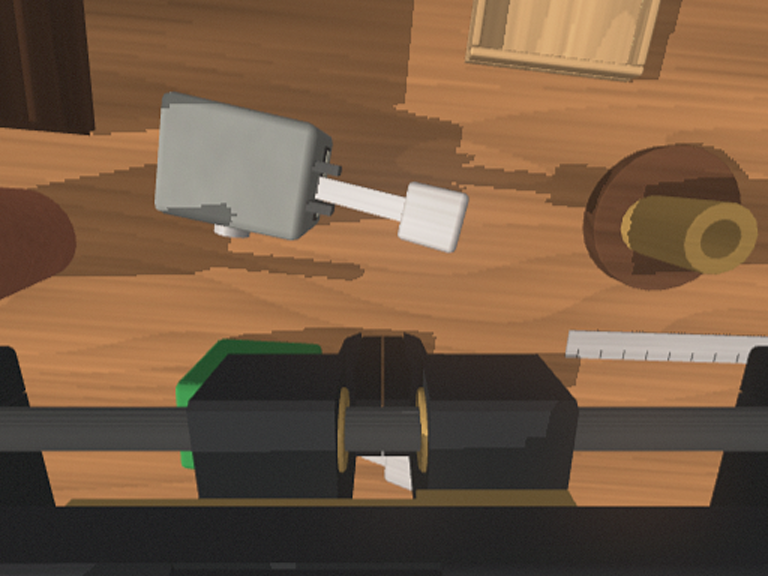

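The grey counter's plate is at (433,216), its lever running back to about (320,188); the plate is in clear view.

Run:
```python
from h import *
from bench import bot
np.set_printoptions(precision=4,suppress=True)
w=load('w8');s=bot.sense();R=s['tool_rot']
c=blobs(w['im'],(0,0,165),(180,40,255),(266,115,315,172))[0];r=cv2.minAreaRect(c);print(r)
p=plane(w,r[0],.1076);h=plane(w,(320/1.5,188/1.5),.08);u=(p-h)[:2];u/=np.linalg.norm(u)
print('plate',p,'dir',u,'dist',np.linalg.norm((p-h)[:2]),'width/len m',[np.linalg.norm(np.diff([plane(w,b,.107) for b in cv2.boxPoints(r)[i:i+2]],axis=0)) for i in(0,1)])
tgt=p+np.r_[u*.004,0];print('tgt',tgt,'delta units',R.T@(tgt-s['eef_pos'])/.03)
```

```text
((284.9951171875, 144.35609436035156), (42.743934631347656, 39.67084503173828), 12.094758033752441)
plate [0.4496 0.3136 0.1076] dir [-0.137  -0.9906] dist 0.06332971918061167 width/len m [np.float64(0.031831358935729775), np.float64(0.03446015582219719)]
tgt [0.4491 0.3096 0.1076] delta units [1.4026 0.9858 2.7303]
```

>>> carry_out(
  rows=[
    {"offset": [0.7, 0.5, 0], "rot": [0, 0, 0], "claw": 0},
    {"offset": [0.7, 0.48, 0], "rot": [0, 0, 0], "claw": 0},
    {"offset": [0, 0, 1], "rot": [0, 0, 0], "claw": 0},
    {"offset": [0, 0, 1], "rot": [0, 0, 0], "claw": 0},
    {"offset": [0, 0, 0], "rot": [0, 0, 0], "claw": 0},
  ],
)

```text
clock: 18.65
eef_pos: [0.4471, 0.308, 0.1265]
tool_rot: [[0.997, 0.082, -0.005], [0.082, -0.997, -0.003], [-0.005, 0.003, -1.0]]
wrist_force: [-0.8, 0.4, 1.0]
finger_gap: 0.0004
gripper_force: 0.0
```

>>> carry_out(
  rows=[
    {"offset": [0, 0, 0.5], "rot": [0, 0, 0], "claw": 0},
    {"offset": [0, 0, 0.5], "rot": [0, 0, 0], "claw": 0},
    {"offset": [0, 0, 0.5], "rot": [0, 0, 0], "claw": 0},
    {"offset": [0, 0, 0.4], "rot": [0, 0, 0], "claw": 0},
    {"offset": [0, 0, 0], "rot": [0, 0, 0], "claw": 0},
  ],
)

```text
clock: 19.27
eef_pos: [0.4485, 0.3099, 0.0722]
tool_rot: [[0.996, 0.084, 0.001], [0.084, -0.996, -0.0], [0.001, 0.0, -1.0]]
wrist_force: [0.8, -2.6, 5.0]
finger_gap: 0.0004
gripper_force: 2.8
```

>>> carry_out(
  rows=[
    {"offset": [0, 0, 0.15], "rot": [0, 0, 0], "claw": 0},
    {"offset": [0, 0, 0.1], "rot": [0, 0, 0], "claw": 0},
    {"offset": [0, 0, 0.05], "rot": [0, 0, 0], "claw": 0},
    {"offset": [0, 0, 0], "rot": [0, 0, 0], "claw": 0},
  ],
)

```text
clock: 19.77
eef_pos: [0.4492, 0.3102, 0.07]
tool_rot: [[0.996, 0.084, 0.001], [0.084, -0.996, -0.0], [0.001, 0.0, -1.0]]
wrist_force: [-14.7, -14.5, 46.1]
finger_gap: 0.0004
gripper_force: 24.6
```

>>> carry_out(
  rows=[
    {"offset": [0, 0, -0.3], "rot": [0, 0, 0], "claw": 0},
    {"offset": [0, 0, -0.6], "rot": [0, 0, 0], "claw": 0},
    {"offset": [0, 0, -0.8], "rot": [0, 0, 0], "claw": 0},
    {"offset": [0, 0, -1], "rot": [0, 0, 0], "claw": 0},
    {"offset": [0, 0, -1], "rot": [0, 0, 0], "claw": 0},
  ],
)

```text
clock: 20.4
eef_pos: [0.4471, 0.31, 0.1742]
tool_rot: [[0.996, 0.084, -0.002], [0.084, -0.996, -0.001], [-0.002, 0.0, -1.0]]
wrist_force: [0.6, 1.0, 0.7]
finger_gap: 0.0007
gripper_force: 0.0
```

>>> carry_out(
  rows=[
    {"offset": [-0.7, -0.5, 0], "rot": [0, 0, 0], "claw": 0},
    {"offset": [-0.7, -0.5, 0], "rot": [0, 0, 0], "claw": 0},
    {"offset": [0, 0, 0], "rot": [0, 0, 0], "claw": 0},
    {"offset": [0, 0, 0], "rot": [0, 0, 0], "claw": 0},
  ],
)

```text
clock: 20.9
eef_pos: [0.4036, 0.3362, 0.1738]
tool_rot: [[0.996, 0.084, -0.0], [0.084, -0.996, -0.001], [-0.0, 0.0, -1.0]]
wrist_force: [-0.8, 0.6, 1.0]
finger_gap: 0.0004
gripper_force: 0.0
```

```bash
python3 snap.py w9
python3 - <<'E'
from h import *
from bench import bot
w=load('w9')
r=cv2.minAreaRect(blobs(w['im'],(0,0,165),(180,40,255),(255,100,335,180))[0]);print(r,plane(w,r[0],.1076))
i=bot.read_camera('scene')[150:300,100:420]
cv2.imwrite('pics/end.png',cv2.resize(i[...,::-1],(800,375),interpolation=cv2.INTER_CUBIC))
E
```

```text
20.9 [0.4036 0.3362 0.1738] [[ 0.9964  0.0843 -0.0004]
 [ 0.0843 -0.9964 -0.0005]
 [-0.0005  0.0005 -1.    ]]
((281.68780517578125, 144.29025268554688), (59.01736831665039, 42.60425567626953), 12.094757080078125) [0.4502322  0.31838856 0.1076    ]
```

View pics/end.png

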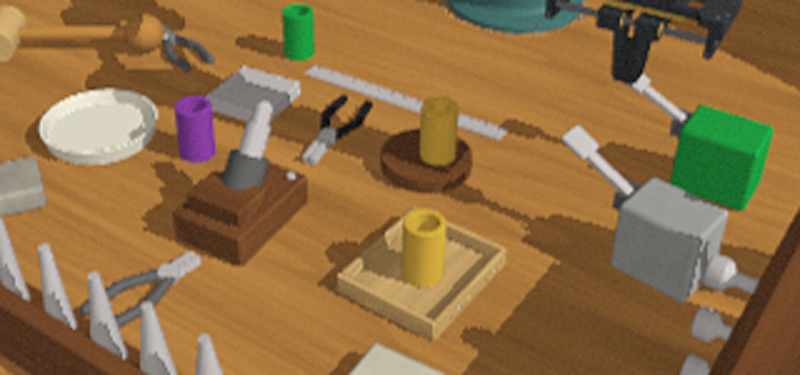

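The sleeve stands in the tray, the other sleeve is still on its round block, the grey lever is back up, and the gripper is clear of everything.

```bash
python3 -c "
from bench import bot
print(bot.finish_job())"
```

```text
the job is handed in; nothing more can be done
None
```

The sleeve from the steel block slid right down to the pin's collar (full 30 mm bore), so I stood it upright in the wooden tray, then pressed the grey counter's lever to a hard stop (46 N at the fingertips), saw it spring back, left the other sleeve untouched, and handed the job in at about 21 s.

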